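# Reload the tilted sensor rail of an electrochemistry bench

### The job

A lidded steel pot has been parked across the loading mouth of the tilted aluminium sensor rail. Lift it off by its handle and set it down gently, upright, in the middle of the round rubber mat beside the loader. Then slide both sensor cartridges from the bench into the rail, brass pins leading downhill, until the first rests against the stop and the second is close up behind it; leave the other things on the bench alone.

Things in the scene. Friction and masses are not known exactly. Their poses are not given: they have to be found in the camera images.
- rail: Tilted aluminium channel fixed on the loader, 245 long. Origin: on its floor, mid-width, at the face of the stop (low end; plate 29 high). x runs along the rail downhill, so the rail lies at negative x; z is square to its floor, upward. Slope 0.35 rad; floor 40 above the bench at the origin. A cartridge does not slide by itself: friction holds it where it is left; push or carry it all the way.
- tube_mouth (a point): Upper end of the slotted tube, on the floor, at rail x = -135; axes as the rail. From here down to the stop the rail is a tube: 37 wide inside, walls 19.5 high, and two lips over the cartridge's base (underside 16.5, top 19.5 above the floor) leaving a 22 wide slot for the grip fin. It holds two cartridges nose to tail.
- loading_floor (a point): Middle of the open loading floor above the tube, on the floor, at rail x = -190; axes as the rail. This floor runs from x = -245 to -135 and is 74 wide, without lips; in its last 35 mm two wings, 19.5 high, funnel from about 60 to 37 wide. A cartridge laid flat here can be slid straight into the tube.
- loader: Fixed steel stand carrying the rail. Origin on the bench; x is level, downhill along the rail; z up. Base plate x -120 to 180, 116 wide, 8 thick. The rail's origin is at (160, 0, 40). Two grey cheek plates beside the loading floor (x -75 to 25, y 38 to 52 on either side) have level tops 128 above the bench; at the start the pot stands across them.
- pot: Squat closed steel pot with an over-the-top handle, loose, about 0.4 kg. Origin: centre of its underside; z up. Body 100 diameter (rim 104), 55 high. The handle is a black round bar, 12 diameter, along the pot's own y, its axis 98 above the underside, on two uprights 74 apart in the clear; 37 clear between bar and lid.
- pot_grip (a point): Middle of the pot's handle bar, on the bar's axis, 98 above the pot's underside; its y runs along the bar.
- mat: Round black rubber mat, fixed on the bench beside the loader, 140 diameter, 3 thick. Origin: centre of its underside, on the bench.
- sensor_a: Loose sensor cartridge, flat on the bench at any heading; both are alike. Origin: centre of underside. Grey base 56 (x) x 32 (y) x 12 high; on its middle a black grip fin, 22 (x) x 14 (y), from 12 to 56 high: pinch it across the 14. Two brass pins, 6 thick, stick out 10 at its +x end, the nose (pin tips 38 from the origin); the other end is plain (28 from the origin). 66 long in all, about 50 g.
- sensor_b: Loose sensor cartridge, flat on the bench at any heading; both are alike. Origin: centre of underside. Grey base 56 (x) x 32 (y) x 12 high; on its middle a black grip fin, 22 (x) x 14 (y), from 12 to 56 high: pinch it across the 14. Two brass pins, 6 thick, stick out 10 at its +x end, the nose (pin tips 38 from the origin); the other end is plain (28 from the origin). 66 long in all, about 50 g.
- sensor_a_nose (a point): Point midway between the pin tips of sensor_a, 38 ahead of its origin along its own x, 6 above its underside.
- sensor_b_nose (a point): The same point on sensor_b.
- bottle: Bystander: clear bottle with a blue cap, 72 diameter, 150 high. Origin: centre of its underside. Leave it.
- cell: Bystander: small glass measuring cell with a white cap, 60 diameter, 109 high. Origin: centre of its underside. Leave it.
- driver: Bystander: screwdriver 180 long, lying on the bench along its own x; origin under its middle. Leave it.

How it is judged:
By the outcome, as a careful person would: the job done as asked, in the order asked, and still so for the second after the job is handed in, with the robot touching nothing.
It also fails if it takes over 72 s, if anything falls off the work surface, if the arm or the gripper's body presses on something with over 40 N, if the wrist force passes 120 N, or if a joint passes its speed limit or range.

### The arm

A 7-joint arm with a two-finger parallel gripper is mounted at the origin on the work surface. World frame = base frame: x ahead of the robot, y to its left, z up, the work surface at z = 0. Lengths are in m, angles in rad, forces in N, time in s.
With the tool pointing down it reaches from about 0.425 to 0.875 m from the base axis. Payload 4.7 kg.
Tool frame: the origin (TCP) lies midway between the tips of the shut fingers; the grasp point (between the pads) lies 19 mm behind it; z points along the fingers, y is the direction in which the jaws open and shut (so a half turn about z gives the same grasp; the last joint's range is limited). The gripper opens to 87 mm and grips with 3 to 60 N. Pads are 19 mm wide; open, the fingers measure 117 mm over their backs; the gripper's body (75 mm by 190 mm) begins 51 mm behind the grasp point.
Start: joints at [1.143, 0.321, -0.07, 1.45, 0.023, 1.371, -0.057], TCP at [0.278, -0.588, 0.223] pointing down, gripper open.
Joint ranges: [-2.86, 2.86], [-0.3, 2.09], [-1.38, 1.24], [0.06, 2.45], [-1.56, 4.7], [0.09, 2.05], [-2.69, 2.69]. Speed limits (rad/s): [2.57, 2.57, 3.14, 3.14, 3.14, 3.14, 3.14].

### API

Orientations are given as [roll, pitch, yaw] about the fixed x, y, z axes, in that order (R = Rz(yaw) Ry(pitch) Rx(roll)).
In Python, from workcell import monitor, optics, workorder gives the robot as it stands.
- The arm moves only by the tool step_arm, never from a script. Its argument "rows" is a list of rows, each a list of 7 numbers: the finger opening in cm, from 0 to 8.7, then the shift along the tool's x, y, z in cm, then the turn, a rotation vector about the tool's x, y, z in rad. A call has 1 to 5 rows; each row shifts and turns the pose as measured when the row begins, along the tool's axes as they then stand; what a row does not reach is not made up. A row lasts 1/12 s, in which the tool goes at most 41.7 mm and 7.16 degrees, less where a joint would pass 70% of its speed; a pose out of reach is approached as far as the arm can. A call with a gripper value outside its range is refused whole. The fingers move at their own pace and stop on an object; "squeeze" is the grip in N (left out, the last holds). Time passes only in rows, so rows that do not move let the fingers close. It gives the time, the measured TCP pose, the force and the opening at its end, in the units of the state.
- monitor.read_state(): the state, without advancing time (a new reading comes with each control period).
- optics.read_camera(name): name is "scene" or "side" or "wrist"; returns the picture (420x560x3 uint8, blue, green, red); there is no depth.
- optics.calibration(name): a dict with "intrinsics" (3x3 intrinsics, pixels), "k1" (the pictures are not rectified: a ray, as slopes to the right and down, at radius r is drawn at 1 + k1 r^2 times it, then the intrinsics apply), "camera_from_world" (4x4, takes a point from world to camera coordinates). Camera axes: x right, y down, z forward; pixel columns grow to the right and rows downward; lengths in m; the calibration is good to about 2 mm. A picture is of the moment at which its call begins: read the wrist's pose just before it. calibration takes no time and is no camera call; for the wrist camera it gives the pose at the moment of the call.
- workorder.sign_off(): hands the job in, once; it reports no verdict.
The state is a dict: "clock": time; "joint_positions": joint angles; "joint_vel": joint speeds; "joint_torque": joint torques, N m; "position": TCP position; "orientation": TCP orientation; "ft_force": force on the tool from outside, world axes, zero at the start; "wrist_torque": the same for the moment, N m; "opening": finger opening in m.
Only numpy, scipy, OpenCV 4.12 (cv2) and the standard library are available. Lean on these libraries where they do the work, as an engineer would, in place of code of your own. Each camera call takes 0.05 s, during which the arm holds its last target. There are 200 camera calls.

## Working session

There is one attempt and no reset: what is moved stays moved. The work goes in short steps, Python scripts to look and compute and a tool call to move; the robot and the scene stay as the last step left them, time stands still between calls to the robot, and variables do not carry over. Pictures are saved under pics/ and viewed, about 8 in all and at most 12, crops included, and the job is handed in when it is done.

Besides the shell and the picture viewer there is one more tool, called by a JSON object that holds its "method" and its "body", one argument or row to a line. step_arm: Moves the arm, as the interface text tells. Its arguments: {"type":"object","properties":{"rows":{"type":"array","items":{"type":"array","items":{"type":"number"}}},"squeeze":{"type":"number"}},"required":["rows"]}

```bash
ls; mkdir -p pics; python3 - <<'E'
from workcell import monitor, optics
import cv2,numpy as np
s=monitor.read_state();print(s['clock'],s['position'],s['orientation'],s['ft_force'],s['opening'])
a=[]
for n in("scene","side"):
    im=optics.read_camera(n);cv2.imwrite(f'pics/{n}0.png',im)
    c=optics.calibration(n);print(n,c['intrinsics'],c['k1']);T=np.linalg.inv(c['camera_from_world']);print(T.round(3))
E
```

```text
pics
0.0 [ 0.27763794 -0.58711558  0.22147159] [-3.13972291e+00  1.30486541e-04  4.41860785e-01] [0.71123215 0.64969176 0.50790946] 0.08716059061617665
scene [[437.90660995   0.         279.15197193]
 [  0.         437.90660995 213.33346043]
 [  0.           0.           1.        ]] -0.07442773342884629
[[-0.392  0.669 -0.632  1.473]
 [ 0.92   0.273 -0.283  0.412]
 [-0.017 -0.692 -0.722  1.134]
 [ 0.     0.     0.     1.   ]]
side [[481.69569515   0.         283.01566029]
 [  0.         481.69569515 204.17827706]
 [  0.           0.           1.        ]] -0.15045365071841763
[[ 0.998 -0.017  0.052  0.524]
 [-0.051 -0.645  0.763 -0.99 ]
 [ 0.02  -0.764 -0.645  0.996]
 [ 0.     0.     0.     1.   ]]
```

View pics/scene0.png

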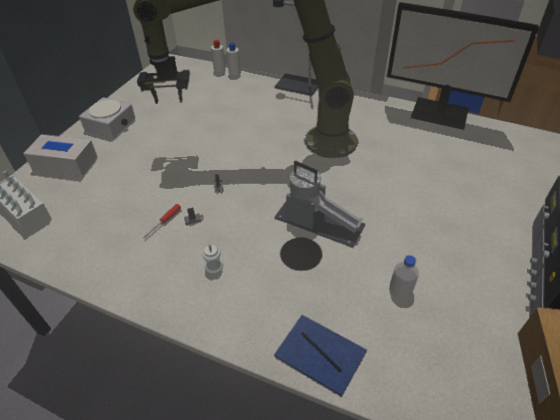

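View pics/side0.png

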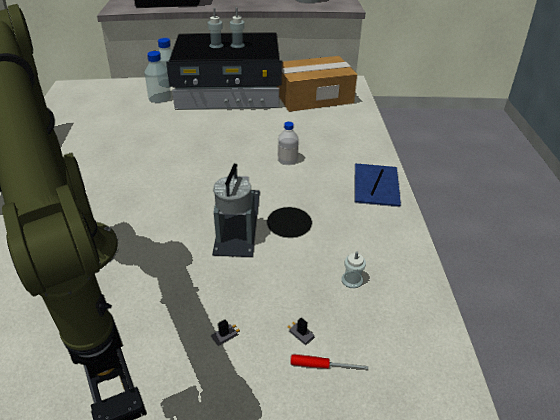

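Scene view: pot on loader at about (305,185), rail running down to (360,225), mat (301,254), sensors (218,182) and (192,216), driver (165,218), cell (212,258). Side view: sensors (225,331) and (302,330), pot (233,190), mat (290,222).

```bash
cat > h.py <<'E'
import numpy as np, cv2
from scipy.spatial.transform import Rotation as R
from workcell import monitor, optics
def ray(c,uv):
    K,k=c['intrinsics'],c['k1']
    d=np.array([(uv[0]-K[0,2])/K[0,0],(uv[1]-K[1,2])/K[1,1]]);p=d.copy()
    for _ in range(20): p=d/(1+k*(p@p))
    T=np.linalg.inv(c['camera_from_world'])
    return T[:3,3],T[:3,:3]@np.array([p[0],p[1],1])
def plane(c,uv,z):
    o,d=ray(c,uv);return o+d*(z-o[2])/d[2]
def proj(c,P):
    q=c['camera_from_world']@np.append(P,1);p=q[:2]/q[2];p=p*(1+c['k1']*(p@p))
    return c['intrinsics'][:2,:2]@p+c['intrinsics'][:2,2]
def two(c1,u1,c2,u2):
    o1,d1=ray(c1,u1);o2,d2=ray(c2,u2)
    t=np.linalg.lstsq(np.c_[d1,-d2],o2-o1,rcond=None)[0]
    a,b=o1+t[0]*d1,o2+t[1]*d2;return (a+b)/2,np.linalg.norm(a-b)
def pose():
    s=monitor.read_state();return s,np.array(s['position']),R.from_euler('xyz',s['orientation'])
E
python3 - <<'E'
from h import *
a=cv2.imread('pics/scene0.png');b=cv2.imread('pics/side0.png')
def z(im,x,y,w,h): return cv2.resize(im[y:y+h,x:x+w],(400,300),interpolation=cv2.INTER_CUBIC)
cv2.imwrite('pics/c1.png',np.vstack([np.hstack([z(a,265,155,120,90),z(a,165,165,80,60)]),np.hstack([z(b,190,155,140,105),z(b,200,300,128,96)])]))
cs,cd=optics.calibration('scene'),optics.calibration('side')
for n,c,im in(('scene',cs,a),('side',cd,b)):
    m=(im.max(2)<45).astype(np.uint8)
    for q in cv2.findContours(m,0,1)[0]:
        A=cv2.contourArea(q)
        if A>15:
            M=cv2.moments(q);u=(M['m10']/A,M['m01']/A);x,y,w,h=cv2.boundingRect(q);p=plane(c,u,0.003)
            if p[0]<1 and abs(p[1])<.8 and p[0]>.2: print(n,A,np.round(u,1),(x,y,w,h),p.round(3))
    hsv=cv2.cvtColor(im,cv2.COLOR_BGR2HSV);m=cv2.inRange(hsv,(8,80,80),(28,255,255))
    for q in cv2.findContours(m,0,1)[0]:
        u=q.reshape(-1,2).mean(0);p=plane(c,u,0.006)
        if .3<p[0]<.9 and abs(p[1])<.8: print('brass',n,u,cv2.contourArea(q),p.round(3))
E
```

```text
scene 22.5 [330.5 361.1] (320, 350, 21, 22) [0.942 0.316 0.003]
brass scene [201.5 218. ] 0.0 [ 0.611 -0.277  0.006]
brass scene [200.5 215. ] 0.0 [ 0.6   -0.288  0.006]
brass scene [216.66666667 191.33333333] 0.5 [ 0.469 -0.293  0.006]
brass scene [220.66666667 190.33333333] 0.5 [ 0.459 -0.282  0.006]
side 52.5 [218.8 338.8] (211, 333, 26, 13) [ 0.423 -0.316  0.003]
side 142.0 [224.3 328.5] (218, 320, 17, 17) [ 0.435 -0.286  0.003]
side 127.0 [302.  326.9] (297, 318, 13, 18) [ 0.627 -0.287  0.003]
side 16.5 [231.6 254.8] (213, 248, 41, 9) [ 0.446 -0.034  0.003]
side 611.5 [232.5 227.7] (218, 213, 29, 30) [0.446 0.079 0.003]
side 985.5 [289.  221.9] (267, 207, 45, 30) [0.618 0.101 0.003]
side 132.0 [253.1 219. ] (250, 194, 7, 53) [0.508 0.117 0.003]
side 39.5 [376.6 182. ] (371, 169, 12, 26) [0.931 0.295 0.003]
side 85.0 [230.7 176.4] (225, 164, 13, 32) [0.432 0.338 0.003]
brass side [306. 355.] 0.0 [ 0.63  -0.37   0.006]
brass side [237.28571429 329.85714286] 3.5 [ 0.467 -0.293  0.006]
brass side [288.85714286 326.71428571] 3.5 [ 0.594 -0.288  0.006]
brass side [233.5 325.5] 2.0 [ 0.458 -0.28   0.006]
brass side [293.28571429 322.85714286] 4.5 [ 0.606 -0.276  0.006]
brass side [297. 110.] 0.0 [0.694 0.791 0.006]
brass side [304.5 109. ] 0.0 [0.726 0.8   0.006]
```

View pics/c1.png

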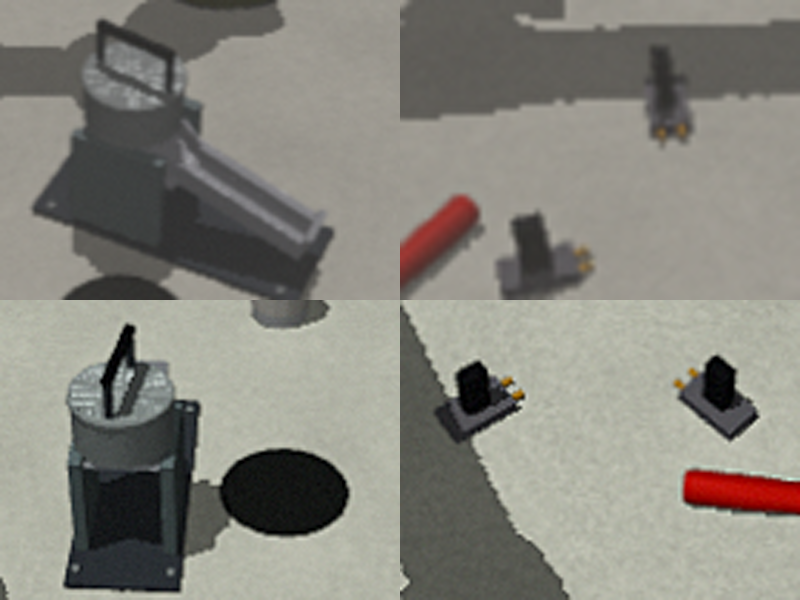

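The crops show the pot's bar in the scene view from (295,162) to (317,172) and in the side view from (227,184) to (235,165). The base plate corners are clear, and both cartridges show brass pins towards the loader.

```bash
python3 - <<'E'
from h import *
cs,cd=optics.calibration('scene'),optics.calibration('side')
print('base scene',[plane(cs,u,.008).round(3)[:2] for u in((275.5,218),(350.5,243.5),(364.9,224.6))])
print('base side',[plane(cd,u,.008).round(3)[:2] for u in((212.8,254.5),(253,256),(260,192))])
print('bar far',two(cs,(316.9,172.4),cd,(235.5,164.8)),'near',two(cs,(295,161.6),cd,(227.5,183.7)))
print('bar plane side',plane(cd,(235.5,164.8),.226+.006),plane(cd,(227.5,183.7),.232),'scene',plane(cs,(316.9,172.4),.232),plane(cs,(295,161.6),.232))
# fin tops
print('finA',plane(cd,(224.5,321),.056),'finB',plane(cd,(303,319),.056))
E
```

```text
base scene [array([ 0.513, -0.032]), array([0.526, 0.246]), array([0.425, 0.267])]
base side [array([ 0.393, -0.036]), array([ 0.507, -0.045]), array([0.531, 0.243])]
bar far (array([0.46453867, 0.09513195, 0.22316268]), np.float64(0.001826879935992246)) near (array([0.44451436, 0.01139994, 0.22419372]), np.float64(0.0018232145822692503))
bar plane side [0.46455917 0.08386327 0.232     ] [4.45993344e-01 2.01796687e-04 2.32000000e-01] scene [0.47554894 0.09803369 0.232     ] [0.45210018 0.01496399 0.232     ]
finA [ 0.43942677 -0.30189724  0.056     ] finB [ 0.62568561 -0.3021268   0.056     ]
```

{"method": "step_arm", "body": {
  "rows": [
    [8.7,3.8,-1.5,-2.5,0,0,0],
    [8.7,3.8,-1.5,-2.5,0,0,0],
    [8.7,3.8,-1.5,-2.5,0,0,0],
    [8.7,3.8,-1.5,0,0,0,0],
    [8.7,3.8,-1.5,0,0,0,0]
  ]
}}

```text
clock: 0.52
position: [0.4038, -0.4494, 0.288]
orientation: [-3.132, 0.009, 0.417]
ft_force: [0.5, -0.1, 0.3]
opening: 0.087
```

{"method": "step_arm", "body": {
  "rows": [
    [8.7,1.7,-3.4,-1,0,0,-0.12],
    [8.7,2.1,-3.2,-1,0,0,-0.12],
    [8.7,2.4,-3.0,-1,0,0,-0.12],
    [8.7,2.7,-2.7,-1,0,0,-0.12],
    [8.7,3.0,-2.3,-1,0,0,-0.12]
  ]
}}

```text
clock: 0.93
position: [0.4127, -0.2476, 0.3349]
orientation: [-3.121, -0.003, 1.042]
ft_force: [1.2, 0.8, 0.4]
opening: 0.0868
```

{"method": "step_arm", "body": {
  "rows": [
    [8.7,3.3,-2.0,-1,0,0,-0.12],
    [8.7,3.5,-1.6,-1,0,0,-0.12],
    [8.7,3.7,-1.2,-1,0,0,-0.1],
    [8.7,4.0,0,-1,0,0,0],
    [8.7,4.0,0,-1,0,0,0]
  ]
}}

```text
clock: 1.35
position: [0.4203, -0.047, 0.3871]
orientation: [-3.122, -0.008, 1.402]
ft_force: [0.9, 0.2, 0.8]
opening: 0.0868
```

{"method": "step_arm", "body": {
  "rows": [
    [8.7,4.0,0,0,0,0,0],
    [8.7,0,0,0,0,0,0]
  ]
}}

```text
clock: 1.52
position: [0.4275, 0.0034, 0.39]
orientation: [-3.127, -0.009, 1.415]
ft_force: [-0.5, 1.1, -0.5]
opening: 0.0874
```

```bash
python3 - <<'E'
from h import *
c=optics.calibration('wrist');im=optics.read_camera('wrist');cv2.imwrite('pics/w1.png',im)
np.save('w1.npy',c,allow_pickle=True)
T=np.linalg.inv(c['camera_from_world']);print(T.round(3))
print('pot bar exp',proj(c,[.4645,.095,.223]),proj(c,[.4445,.0114,.224]))
E
```

```text
[[ 0.988 -0.144 -0.057  0.441]
 [-0.154 -0.949 -0.274  0.08 ]
 [-0.014  0.279 -0.96   0.554]
 [ 0.     0.     0.     1.   ]]
pot bar exp [301.91828585  93.21383015] [293.3885004  182.11854212]
```

View pics/w1.png

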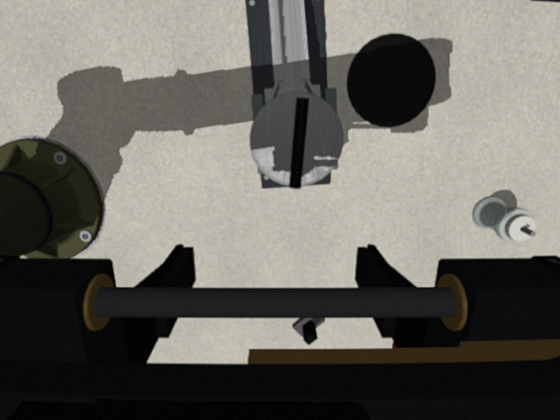

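Wrist view: bar from about (302,97) to (296,187), mat (391,80), base plate edges at columns about 247 and 327 along the top, and a cartridge just visible at (308,328).

```bash
python3 - <<'E'
from h import *
c=np.load('w1.npy',allow_pickle=True).item();im=cv2.imread('pics/w1.png')
m=(im.max(2)<30).astype(np.uint8)
for q in cv2.findContours(m[:240],0,1)[0]:
    A=cv2.contourArea(q)
    if A>300:
        r=cv2.minAreaRect(q);x=cv2.boundingRect(q);print(A,np.round(r[0],1),np.round(r[1],1),x)
        if x[0]>250 and x[0]<310:
            b=cv2.boxPoints(r);b=b[np.argsort(b[:,1])];e1,e2=b[:2].mean(0),b[2:].mean(0)
            P,Q=plane(c,e1,.226),plane(c,e2,.226);print('bar',P,Q,(P+Q)/2,np.arctan2(*(P-Q)[1::-1]),np.linalg.norm(P-Q))
        elif x[0]>330 and x[0]<400:
            e=cv2.fitEllipse(q);print('mat',plane(c,e[0],.003))
g=cv2.cvtColor(im,cv2.COLOR_BGR2GRAY)
for r in (5,30,60): print(r,g[r,240:340:2].tolist())
E
```

```text
5413.0 [ 46. 193.] [92. 92.] (0, 147, 93, 93)
890.5 [298.4 142.5] [11.5 88.9] (290, 98, 19, 90)
bar [0.464124   0.09033645 0.226     ] [0.44476581 0.00694139 0.226     ] [0.45444491 0.04863892 0.226     ] 1.3427093528790923 0.08561235846132823
389.5 [262.7  79.2] [27.3 19. ] (252, 65, 21, 29)
bar [0.43066314 0.12474758 0.226     ] [0.42902546 0.10072529 0.226     ] [0.4298443  0.11273643 0.226     ] 1.5027282628816763 0.024078047990571574
6130.5 [391.  80.] [90. 86.] (348, 35, 87, 91)
mat [0.62036405 0.10369525 0.003     ]
686.0 [316.   47.3] [96.1 15.1] (305, 0, 21, 96)
bar [0.48402874 0.17197784 0.226     ] [0.48063652 0.0904954  0.226     ] [0.48233263 0.13123662 0.226     ] 1.5291889800652818 0.08155301648038225
5 [190, 180, 183, 76, 48, 86, 111, 63, 49, 50, 50, 53, 50, 51, 92, 159, 154, 150, 147, 107, 79, 97, 148, 151, 148, 144, 146, 141, 152, 145, 154, 168, 100, 22, 28, 26, 39, 52, 52, 54, 52, 47, 130, 189, 185, 185, 181, 182, 185, 183]
30 [186, 186, 185, 178, 89, 49, 49, 52, 53, 54, 49, 54, 53, 51, 50, 101, 156, 154, 149, 145, 99, 76, 133, 149, 153, 148, 144, 146, 138, 148, 147, 157, 179, 109, 23, 26, 27, 28, 33, 52, 56, 50, 54, 179, 188, 183, 183, 187, 186, 184]
60 [191, 177, 179, 188, 188, 143, 50, 53, 52, 52, 55, 54, 51, 53, 55, 51, 113, 158, 151, 149, 146, 104, 78, 93, 149, 152, 145, 141, 133, 119, 116, 108, 93, 95, 73, 26, 26, 25, 24, 25, 28, 27, 23, 65, 99, 95, 104, 102, 103, 100]
```

{"method": "step_arm", "body": {
  "rows": [
    [8.7,2.5,1.0,1,0,0,0.07],
    [8.7,2.4,1.0,2,0,0,0],
    [8.7,0,0,2,0,0,0],
    [8.7,0,0,2,0,0,0],
    [8.7,0,0,0,0,0,0]
  ]
}}

```text
clock: 1.98
position: [0.4567, 0.0414, 0.3168]
orientation: [-3.128, -0.002, 1.333]
ft_force: [0.1, -0.4, 0.2]
opening: 0.0869
```

{"method": "step_arm", "body": {
  "rows": [
    [8.7,0.6,-0.4,3,0,0,0],
    [8.7,0,0,3,0,0,0],
    [8.7,0,0,3,0,0,0],
    [8.7,0,0,1.2,0,0,0],
    [8.7,0,0,0.8,0,0,0]
  ]
}}

```text
clock: 2.4
position: [0.4548, 0.0425, 0.2063]
orientation: [-3.132, -0.001, 1.325]
ft_force: [0.1, 0.1, 1.0]
opening: 0.0873
```

{"method": "step_arm", "body": {
  "rows": [
    [8.7,0,0,0,0,0,0]
  ]
}}

```text
clock: 2.48
position: [0.4537, 0.0413, 0.205]
orientation: [-3.129, -0.0, 1.323]
ft_force: [-0.7, 1.1, -0.3]
opening: 0.0869
```

Good; shift 6 mm along the bar, then close.

{"method": "step_arm", "body": {
  "rows": [
    [8.7,0.7,0,0,0,0,-0.02],
    [4,0,0,0,0,0,0],
    [2,0,0,0,0,0,0],
    [0.5,0,0,0,0,0,0],
    [0.5,0,0,0,0,0,0]
  ],
  "squeeze": 40
}}

```text
clock: 2.9
position: [0.4588, 0.0475, 0.2098]
orientation: [-3.136, -0.002, 1.343]
ft_force: [0.1, 0.6, 0.2]
opening: 0.0681
```

{"method": "step_arm", "body": {
  "rows": [
    [0.5,0,0,0,0,0,0],
    [0.5,0,0,0,0,0,0],
    [0.5,0,0,0,0,0,0]
  ]
}}

```text
clock: 3.15
position: [0.4597, 0.0475, 0.2112]
orientation: [-3.138, -0.002, 1.343]
ft_force: [-1.0, 1.3, 0.4]
opening: 0.0484
```

{"method": "step_arm", "body": {
  "rows": [
    [0.5,0,-0.4,0.5,0,0,0],
    [0.5,0,0,0,0,0,0],
    [0.5,0,0,0,0,0,0],
    [0.5,0,0,0,0,0,0],
    [0.5,0,0,0,0,0,0]
  ]
}}

```text
clock: 3.57
position: [0.4549, 0.0485, 0.2055]
orientation: [-3.138, -0.001, 1.343]
ft_force: [-0.5, -0.1, -0.3]
opening: 0.0145
```

{"method": "step_arm", "body": {
  "rows": [
    [0.5,0,0,0,0,0,0],
    [0.5,0,0,0,0,0,0]
  ]
}}

```text
clock: 3.73
position: [0.455, 0.0484, 0.2053]
orientation: [-3.138, -0.001, 1.343]
ft_force: [-0.2, -0.8, 0.9]
opening: 0.0106
```

{"method": "step_arm", "body": {
  "rows": [
    [0.5,0,0,-0.5,0,0,0],
    [0.5,0,0,-1.5,0,0,0],
    [0.5,0,0,-2,0,0,0],
    [0.5,0,0,-1,0,0,0]
  ]
}}

```text
clock: 4.07
position: [0.4516, 0.0481, 0.2532]
orientation: [-3.127, 0.0, 1.343]
ft_force: [-0.4, -0.9, -2.9]
opening: 0.0108
```

{"method": "step_arm", "body": {
  "rows": [
    [0.5,0.6,1.0,0,0,0,0],
    [0.5,1.2,2.0,0,0,0,0],
    [0.5,1.5,2.5,0,0,0,0],
    [0.5,1.5,2.5,0,0,0,0],
    [0.5,1.5,2.5,0,0,0,0]
  ]
}}

```text
clock: 4.48
position: [0.5694, 0.0823, 0.255]
orientation: [-3.132, 0.008, 1.335]
ft_force: [0.6, -0.4, -1.6]
opening: 0.0107
```

{"method": "step_arm", "body": {
  "rows": [
    [0.5,1.3,2.2,0,0,0,0],
    [0.5,0.8,1.2,0,0,0,0],
    [0.5,0.3,0.6,0,0,0,0],
    [0.5,0,0,0,0,0,0]
  ]
}}

```text
clock: 4.82
position: [0.6199, 0.0974, 0.2499]
orientation: [-3.126, 0.004, 1.334]
ft_force: [-0.7, 0.1, -2.3]
opening: 0.0105
```

{"method": "step_arm", "body": {
  "rows": [
    [0.5,0.6,-0.1,1,0,0,0],
    [0.5,0,0,2.5,0,0,0],
    [0.5,0,0,3,0,0,0],
    [0.5,0,0,3,0,0,0],
    [0.5,0,0,2,0,0,0]
  ]
}}

```text
clock: 5.23
position: [0.6177, 0.104, 0.135]
orientation: [-3.134, 0.004, 1.332]
ft_force: [-0.2, -0.4, -3.0]
opening: 0.0106
```

{"method": "step_arm", "body": {
  "rows": [
    [0.5,0,0,1.5,0,0,0],
    [0.5,0,0,1,0,0,0],
    [0.5,0,0,0,0,0,0]
  ]
}}

```text
clock: 5.48
position: [0.6098, 0.1017, 0.1024]
orientation: [-3.124, 0.01, 1.332]
ft_force: [-0.6, -0.2, -2.4]
opening: 0.0107
```

{"method": "step_arm", "body": {
  "rows": [
    [0.5,0.4,0.9,0.8,0,0,0],
    [0.5,0,0,0.5,0,0,0],
    [0.5,0,0,0,0,0,0]
  ]
}}

```text
clock: 5.73
position: [0.618, 0.1028, 0.0902]
orientation: [-3.125, 0.012, 1.332]
ft_force: [-0.2, 0.6, -3.6]
opening: 0.0105
```

{"method": "step_arm", "body": {
  "rows": [
    [0.5,0.1,0.2,0.4,-0.016,0.012,0],
    [0.5,0,0,0.3,0,0,0],
    [0.5,0,0,0,0,0,0]
  ]
}}

```text
clock: 5.98
position: [0.6205, 0.1035, 0.0858]
orientation: [3.139, -0.001, 1.331]
ft_force: [0.1, 0.2, -3.2]
opening: 0.0105
```

{"method": "step_arm", "body": {
  "rows": [
    [0.5,0,0,0.2,0,0,0],
    [0.5,0,0,0,0,0,0]
  ]
}}

```text
clock: 6.15
position: [0.6207, 0.1034, 0.0852]
orientation: [3.138, -0.001, 1.331]
ft_force: [-0.0, -0.7, -2.6]
opening: 0.0102
```

{"method": "step_arm", "body": {
  "rows": [
    [0.5,0,0,0.3,0,0,0],
    [0.5,0,0,0.2,0,0,0],
    [0.5,0,0,0,0,0,0]
  ]
}}

```text
clock: 6.4
position: [0.6213, 0.1036, 0.0809]
orientation: [3.136, -0.001, 1.331]
ft_force: [0.1, -0.8, -2.8]
opening: 0.0105
```

{"method": "step_arm", "body": {
  "rows": [
    [0.5,0,0,0.2,0,0,0],
    [0.5,0,0,0,0,0,0]
  ]
}}

```text
clock: 6.57
position: [0.6225, 0.1034, 0.0808]
orientation: [3.134, -0.001, 1.331]
ft_force: [-0.0, 0.4, -2.8]
opening: 0.0108
```

{"method": "step_arm", "body": {
  "rows": [
    [0.5,0,-0.2,0.25,0,0,0],
    [0.5,0,0,0,0,0,0]
  ]
}}

```text
clock: 6.73
position: [0.6239, 0.1032, 0.0808]
orientation: [3.127, -0.002, 1.33]
ft_force: [0.8, -0.8, -2.7]
opening: 0.01
```

{"method": "step_arm", "body": {
  "rows": [
    [0.5,0,0,0.25,0,0,0],
    [0.5,0,0,0,0,0,0]
  ]
}}

```text
clock: 6.9
position: [0.6253, 0.1029, 0.0806]
orientation: [3.124, -0.002, 1.329]
ft_force: [0.4, 0.3, -2.3]
opening: 0.0104
```

{"method": "step_arm", "body": {
  "rows": [
    [0.5,0,-0.5,0.4,0.017,0,0],
    [0.5,0,0,0,0,0,0]
  ]
}}

```text
clock: 7.07
position: [0.6268, 0.1025, 0.0812]
orientation: [3.128, -0.003, 1.328]
ft_force: [-0.0, -0.7, -4.0]
opening: 0.0109
```

```bash
python3 - <<'E'
from h import *
s=monitor.read_state();print(s['position'],s['joint_vel'],s['ft_force'],s['joint_positions'])
c=optics.calibration('side');im=optics.read_camera('side');a=cv2.resize(im[140:260,200:360],(640,480),interpolation=2);cv2.imwrite('pics/s2.png',a)
E
```

```text
[0.62681017 0.1024985  0.08115793] [-0.00602012 -0.01745433  0.00879404 -0.01870849  0.02116401 -0.02572585
  0.00108182] [-0.00411583 -0.70283622 -3.99455771] [ 0.35231073  0.47813143 -0.71253025  1.64481092  0.34343561  1.13216989
 -0.6916777 ]
```

View pics/s2.png

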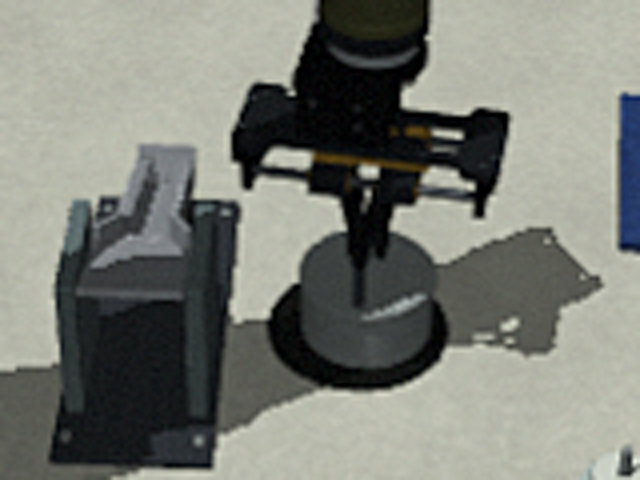

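The pot stands within the mat but looks a few mm towards +x. I'll lift it a little, re-centre and set it down again.

{"method": "step_arm", "body": {
  "rows": [
    [0.5,0,-0.3,-0.8,0,0,0],
    [0.5,0,-0.6,-0.4,0.015,0,0],
    [0.5,0,0,0,0,0,0]
  ]
}}

```text
clock: 7.37
position: [0.6144, 0.1057, 0.0914]
orientation: [-3.134, -0.003, 1.329]
ft_force: [0.3, -0.6, -2.5]
opening: 0.0105
```

{"method": "step_arm", "body": {
  "rows": [
    [0.5,0,0.5,0.5,0,0,0],
    [0.5,0,0,0.4,0,0,0],
    [0.5,0,0,0.2,0,0,0]
  ]
}}

```text
clock: 7.62
position: [0.6177, 0.1053, 0.0802]
orientation: [-3.131, -0.002, 1.33]
ft_force: [-8.8, -2.1, 23.2]
opening: 0.0107
```

{"method": "step_arm", "body": {
  "rows": [
    [0.5,0,0,-0.1,0,0,0],
    [1.5,0,0,0,0,0,0],
    [3,0,0,0,0,0,0],
    [4,0,0,0,0,0,0],
    [5,0,0,0,0,0,0]
  ]
}}

```text
clock: 8.03
position: [0.6174, 0.1059, 0.08]
orientation: [-3.129, -0.002, 1.331]
ft_force: [-0.0, 0.6, -0.4]
opening: 0.0275
```

{"method": "step_arm", "body": {
  "rows": [
    [5,0,0,0,0,0,0],
    [5,0,0,0,0,0,0],
    [5,0,0,0,0,0,0]
  ]
}}

```text
clock: 8.28
position: [0.6178, 0.1059, 0.08]
orientation: [-3.129, -0.002, 1.33]
ft_force: [0.4, 0.6, -0.1]
opening: 0.0457
```

{"method": "step_arm", "body": {
  "rows": [
    [5,0,0,-2,0,0,0],
    [5,0,0,-4,0,0,0],
    [5,0,0,-4,0,0,0],
    [5,0,0,-4,0,0,0],
    [5,0,0,-4,0,0,0]
  ]
}}

```text
clock: 8.7
position: [0.6138, 0.1027, 0.2546]
orientation: [-3.109, 0.005, 1.331]
ft_force: [1.2, -0.0, -0.3]
opening: 0.0501
```

{"method": "step_arm", "body": {
  "rows": [
    [6,-1,-2,-4,0,0,-0.05],
    [6,-1.5,-3.6,-2,0,0,-0.05],
    [6,-1.5,-3.8,0,0,0,-0.05],
    [6,-1.5,-3.8,0,0,0,0],
    [6,-1,-2,0,0,0,0]
  ]
}}

```text
clock: 9.12
position: [0.463, 0.0646, 0.3242]
orientation: [-3.126, -0.01, 1.494]
ft_force: [1.0, 0.2, -0.2]
opening: 0.0593
```

{"method": "step_arm", "body": {
  "rows": [
    [6,0,0,0,0,0,0]
  ]
}}

```text
clock: 9.2
position: [0.4603, 0.063, 0.3252]
orientation: [-3.127, -0.005, 1.491]
ft_force: [1.0, -0.2, -0.1]
opening: 0.06
```

```bash
python3 - <<'E'
from h import *
s,p,r=pose();print(s['clock'],p,s['orientation'])
c=optics.calibration('wrist');im=optics.read_camera('wrist');cv2.imwrite('pics/w2.png',im)
np.save('w2.npy',c,allow_pickle=True)
E
```

```text
9.2 [0.46032579 0.06298737 0.32516554] [-3.12734157 -0.00473824  1.49082977]
```

View pics/w2.png

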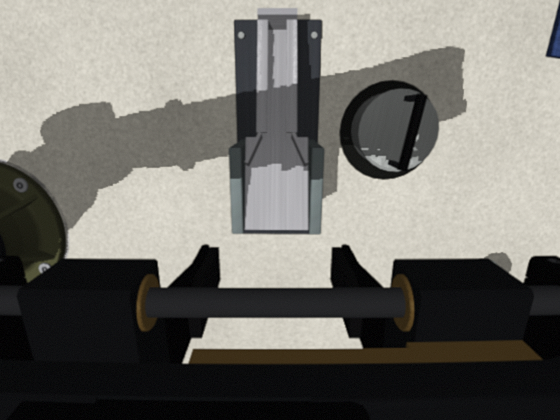

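Wrist view: the pot is on the mat, and the rail is open. Its upper end edge is at row ~232 (columns 246–309) and the stop at (258–298, 10–15). The cheek outer corners are at (231,234) and (322,234), and the base plate's downhill corners at about (236,20) and (321,20).

```bash
python3 - <<'E'
from h import *
c=np.load('w2.npy',allow_pickle=True).item();im=cv2.imread('pics/w2.png')
for r in (26,60,100,200,225):
    g=im[r-2:r+3].mean((0,2));d=np.diff(g);k=[i for i in range(220,335) if abs(d[i])>12 and abs(d[i])>=max(abs(d[i-1]),abs(d[i+1]))]
    print(r,[(i,int(d[i])) for i in k])
g=im[:,270:290].mean((1,2));d=np.diff(g);print([(i,int(d[i])) for i in range(0,240) if abs(d[i])>10])
g=im[:,300:314].mean((1,2));d=np.diff(g);print([(i,int(d[i])) for i in range(0,240) if abs(d[i])>10])
for n,u,z in(('up floor mid',(277.5,232),.124),('cheekL',(231,234),.128),('cheekR',(322,234),.128),('baseL',(236,20),.008),('baseR',(321,20),.008),('stoptopL',(258,10),.067),('stoptopR',(298,10),.067)): print(n,plane(c,u,z).round(4))
E
```

```text
26 [(233, -83), (256, 56), (267, -52), (270, 14), (286, 38), (296, -73), (307, 15), (321, 71)]
60 [(234, -83), (256, 66), (267, -33), (273, 35), (296, -70), (308, 16), (320, 88)]
100 [(235, -39), (256, 26), (296, -28), (318, 41)]
200 [(230, -31), (241, -38), (244, 31), (246, 42), (307, -57), (310, 32), (321, 40)]
225 [(231, -35), (242, -32), (244, 67), (307, -52), (309, 22), (320, 48)]
[(7, -21), (13, -29), (14, -37), (28, 20), (29, 30), (85, -16), (86, -18), (87, -12), (162, 13), (163, 24), (169, 12), (170, 15), (228, -22), (229, -75), (230, -34), (232, 32), (233, 68), (234, 47)]
[(12, -12), (13, -30), (14, -20), (18, -39), (19, -39), (136, 21), (137, 11), (165, 16), (166, 10), (170, 15), (228, -11), (229, -39), (230, -24), (232, 23), (233, 58), (234, 48)]
up floor mid [0.4553 0.0061 0.124 ]
cheekL [0.4012 0.0091 0.128 ]
cheekR [0.5068 0.0013 0.128 ]
baseL [0.4196 0.2622 0.008 ]
baseR [0.5307 0.2531 0.008 ]
stoptopL [0.4518 0.2555 0.067 ]
stoptopR [0.4973 0.2518 0.067 ]
```

{"method": "step_arm", "body": {
  "rows": [
    [6,-2.5,0.5,0,0,0,0],
    [6,-4,0.7,0,0,0,0],
    [6,-4,0.7,0,0,0,0],
    [6,-4,0.7,0,0,0,0],
    [6,-4,0.7,0,0,0,0]
  ]
}}

```text
clock: 9.67
position: [0.4863, -0.1158, 0.326]
orientation: [-3.137, -0.006, 1.516]
ft_force: [0.7, 0.2, -0.2]
opening: 0.0602
```

{"method": "step_arm", "body": {
  "rows": [
    [6,-4,0.7,0,0,0,0],
    [6,-4,0.7,0,0,0,0],
    [6,-4,0.7,0,0,0,0],
    [6,-4,0.7,0,0,0,0],
    [6,-4,0.7,0,0,0,0]
  ]
}}

```text
clock: 10.08
position: [0.5163, -0.3229, 0.3212]
orientation: [-3.138, -0.007, 1.52]
ft_force: [0.9, 0.7, 1.0]
opening: 0.0597
```

{"method": "step_arm", "body": {
  "rows": [
    [6,-4,0.7,0,0,0,0],
    [6,-2,0,0,0,0,0],
    [6,0,0,0,0,0,0]
  ]
}}

```text
clock: 10.33
position: [0.5208, -0.3962, 0.3137]
orientation: [-3.133, -0.007, 1.509]
ft_force: [-1.9, 0.3, -0.8]
opening: 0.06
```

```bash
python3 - <<'E'
from h import *
s,p,r=pose();print(s['clock'],p,s['orientation'])
c=optics.calibration('wrist');im=optics.read_camera('wrist');cv2.imwrite('pics/w3.png',im)
np.save('w3.npy',c,allow_pickle=True)
hsv=cv2.cvtColor(im,cv2.COLOR_BGR2HSV);m=cv2.inRange(hsv,(8,80,60),(30,255,255));m[240:]=0
for q in cv2.findContours(m,0,1)[0]:
    if cv2.contourArea(q)>4: r=cv2.minAreaRect(q);print('brass',r,plane(c,r[0],.009).round(4))
E
```

```text
10.3333 [ 0.5208491  -0.39621798  0.31366394] [-3.133348   -0.00696217  1.50920067]
brass ((233.8529510498047, 98.08821868896484), (4.115965843200684, 7.545937538146973), 59.03623962402344) [ 0.4682 -0.2956  0.009 ]
brass ((226.25003051757812, 87.75001525878906), (4.242640495300293, 7.77817440032959), 45.0) [ 0.4592 -0.2818  0.009 ]
brass ((329.0000305175781, 87.49999237060547), (7.77817440032959, 3.5355336666107178), 45.0) [ 0.5966 -0.2898  0.009 ]
brass ((337.7500305175781, 78.74999237060547), (7.77817440032959, 4.242640495300293), 45.0) [ 0.6084 -0.2794  0.009 ]
```

View pics/w3.png

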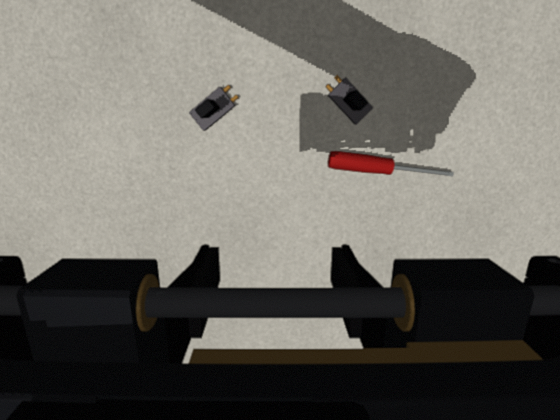

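Wrist view: cartridge A at about (214,106) with pins up-right, cartridge B at (350,100) with pins up-left, the driver (330–450,165) clear of both. I take A first.

{"method": "step_arm", "body": {
  "rows": [
    [5,0.9,-1.2,2,0,0,0.12],
    [5,0.7,-1.35,2,0,0,0.12],
    [5,0.5,-1.5,2,0,0,0.12],
    [5,0.3,-1.5,2,0,0,0.12],
    [5,0.1,-1.5,2,0,0,0.12]
  ]
}}

```text
clock: 10.8
position: [0.4684, -0.3398, 0.2107]
orientation: [-3.135, -0.011, 0.896]
ft_force: [-0.3, 0.0, 0.6]
opening: 0.0503
```

{"method": "step_arm", "body": {
  "rows": [
    [5,0,-1.5,2,0,0,0.12],
    [5,-0.2,-1.5,2,0,0,0.12],
    [5,-0.2,-1.5,2,0,0,0.1],
    [5,0,0,0,0,0,0]
  ]
}}

```text
clock: 11.13
position: [0.4326, -0.2962, 0.1434]
orientation: [-3.122, -0.006, 0.546]
ft_force: [0.1, 1.2, -0.9]
opening: 0.0502
```

{"method": "step_arm", "body": {
  "rows": [
    [5,-0.3,1.05,2,-0.02,-0.006,-0.03],
    [5,0,0,3,0,0,0],
    [5,0,0,3,0,0,0],
    [5,0,0,1,0,0,0],
    [5,0,0,0,0,0,0]
  ]
}}

```text
clock: 11.55
position: [0.4457, -0.3031, 0.0561]
orientation: [3.13, -0.006, 0.603]
ft_force: [-0.5, 0.2, 0.6]
opening: 0.0501
```

{"method": "step_arm", "body": {
  "rows": [
    [5,-0.8,-0.2,0.3,0.01,0,0.02],
    [5,0,0,1.2,0,0,0],
    [5,0,0,1.0,0,0,0],
    [5,0,0,0,0,0,0]
  ]
}}

```text
clock: 11.88
position: [0.4425, -0.3078, 0.0343]
orientation: [3.134, -0.009, 0.585]
ft_force: [0.0, -0.5, -0.1]
opening: 0.05
```

{"method": "step_arm", "body": {
  "rows": [
    [5,-0.6,-0.5,0.3,0,0,0],
    [5,0,0,0.4,0,0,0],
    [3,0,0,0,0,0,0],
    [1,0,0,0,0,0,0],
    [1,0,0,0,0,0,0]
  ],
  "squeeze": 20
}}

```text
clock: 12.3
position: [0.4346, -0.308, 0.0279]
orientation: [3.131, -0.01, 0.585]
ft_force: [-0.1, 0.7, 0.0]
opening: 0.0372
```

{"method": "step_arm", "body": {
  "rows": [
    [1,0,0,0,0,0,0],
    [1,0,0,0,0,0,0],
    [1,0,0,0,0,0,0]
  ]
}}

```text
clock: 12.55
position: [0.4352, -0.3083, 0.0287]
orientation: [3.13, -0.011, 0.585]
ft_force: [-0.8, -0.4, 0.5]
opening: 0.0175
```

{"method": "step_arm", "body": {
  "rows": [
    [1,0,0,0,0,0,0],
    [1,0,0,0,0,0,0],
    [1,0,0,0,0,0,0]
  ],
  "squeeze": 30
}}

```text
clock: 12.8
position: [0.4354, -0.3082, 0.0289]
orientation: [3.13, -0.011, 0.585]
ft_force: [0.0, -0.0, -1.2]
opening: 0.0137
```

{"method": "step_arm", "body": {
  "rows": [
    [1,0,0,-2,0,0,0],
    [1,0,0,-4,0,0,0],
    [1,0,0,-4,0,0,0],
    [1,0,0,-4,0,0,0],
    [1,0,0,-4,0,0,0]
  ]
}}

```text
clock: 13.22
position: [0.4262, -0.3028, 0.2037]
orientation: [-3.13, -0.004, 0.587]
ft_force: [1.3, -0.7, -0.4]
opening: 0.0133
```

{"method": "step_arm", "body": {
  "rows": [
    [1,2.5,-2.8,-0.5,0,0,-0.115],
    [1,2.8,-2.4,-0.5,0,0,-0.115],
    [1,3.0,-2.1,0,0,0,-0.115],
    [1,3.3,-1.8,0,0,0,-0.115],
    [1,3.5,-1.4,0,0,0,-0.115]
  ]
}}

```text
clock: 13.63
position: [0.4572, -0.126, 0.2275]
orientation: [3.126, -0.002, 1.165]
ft_force: [0.8, 0.2, -0.3]
opening: 0.0135
```

{"method": "step_arm", "body": {
  "rows": [
    [1,3.6,-1.0,0,0,0,-0.115],
    [1,3.7,-0.6,0,0,0,-0.115],
    [1,3.7,-0.2,0,0,0,-0.08],
    [1,3,0,0,0,-0.115,0],
    [1,0,0,0,0,0,0]
  ]
}}

```text
clock: 14.05
position: [0.4731, 0.0298, 0.2285]
orientation: [3.121, 0.116, 1.504]
ft_force: [-0.8, 1.9, -0.3]
opening: 0.0137
```

{"method": "step_arm", "body": {
  "rows": [
    [1,2.5,-1.0,0.5,0.02,-0.115,0.01],
    [1,2.3,-0.7,0.5,0,-0.105,0],
    [1,0,0,0,0,0,0]
  ]
}}

```text
clock: 14.3
position: [0.4611, 0.0732, 0.2118]
orientation: [3.133, 0.328, 1.49]
ft_force: [-1.8, 1.4, -0.5]
opening: 0.0141
```

```bash
cat > rail.py <<'E'
# print TCP in rail frame (mm) and rotvec still to go (tool axes)
from h import *
s,p,r=pose();H=1.49;O=np.array([.4733,.2385,.040])
RR=R.from_euler('xyz',[0,.35,H]).as_matrix()
T=R.from_euler('xyz',[np.pi,.35,H])
print(s['clock'],'rail mm',(RR.T@(p-O)*1000).round(1),'rot to go',(r.inv()*T).as_rotvec().round(3),'F rail',(RR.T@np.array(s['ft_force'])).round(1),s['opening'])
E
python3 rail.py
```

```text
14.3 rail mm [-214.6   -1.2  104.5] rot to go [ 0.008 -0.022 -0.   ] F rail [ 1.3  1.9 -0. ] 0.014055290434643158
```

{"method": "step_arm", "body": {
  "rows": [
    [1,1.0,-0.1,2,0,-0.015,0],
    [1,0.3,0,2.2,0,0,0],
    [1,0,0,1.5,0,0,0],
    [1,0,0,0,0,0,0]
  ]
}}

```text
clock: 14.63
position: [0.4595, 0.0735, 0.1507]
orientation: [3.136, 0.337, 1.505]
ft_force: [-1.0, -0.6, -0.4]
opening: 0.0141
```

```bash
python3 rail.py
```

```text
14.6333 rail mm [-193.5    0.5   47.2] rot to go [ 0.01  -0.013  0.014] F rail [-0.5  0.9 -0.6] 0.014100768273135143
```

{"method": "step_arm", "body": {
  "rows": [
    [1,-0.4,0,0.6,0,0,0.014],
    [1,0,0,0.5,0,0,0],
    [1,0,0,0.3,0,0,0]
  ]
}}

```text
clock: 14.88
position: [0.4594, 0.0647, 0.1392]
orientation: [3.13, 0.336, 1.488]
ft_force: [-0.1, -0.3, -0.3]
opening: 0.0135
```

```bash
python3 rail.py
```

```text
14.8833 rail mm [-197.8   -0.2   33.4] rot to go [ 0.011 -0.014 -0.002] F rail [-0.2  0.  -0.4] 0.013496386047959283
```

{"method": "step_arm", "body": {
  "rows": [
    [1,0,0,0.3,0.01,0,0],
    [1,0,0,0.1,0,0,0]
  ]
}}

```text
clock: 15.05
position: [0.46, 0.0623, 0.136]
orientation: [3.139, 0.336, 1.486]
ft_force: [-0.9, -0.6, 0.1]
opening: 0.0136
```

```bash
python3 rail.py
```

```text
15.05 rail mm [-198.9   -0.9   29.6] rot to go [ 0.001 -0.014 -0.004] F rail [-0.6  0.8 -0.1] 0.013644849282566308
```

{"method": "step_arm", "body": {
  "rows": [
    [1,1.0,-0.1,0.05,0,0,0],
    [1,1.0,0,0,0,0,0],
    [1,1.0,0,0,0,0,0]
  ]
}}

```text
clock: 15.3
position: [0.4633, 0.0882, 0.1271]
orientation: [3.135, 0.337, 1.478]
ft_force: [0.4, 1.1, -0.8]
opening: 0.0136
```

```bash
python3 rail.py
```

```text
15.3 rail mm [-171.4   -2.2   30.2] rot to go [ 0.002 -0.013 -0.012] F rail [ 1.3 -0.3 -0.3] 0.0136201802780168
```

{"method": "step_arm", "body": {
  "rows": [
    [1,0.3,-0.25,0,0,0,-0.012],
    [1,0.8,0,0,0,0,0],
    [1,0.8,0,0,0,0,0]
  ]
}}

```text
clock: 15.55
position: [0.4631, 0.1075, 0.1214]
orientation: [3.138, 0.336, 1.49]
ft_force: [-0.7, 0.9, -0.5]
opening: 0.0139
```

```bash
python3 rail.py
```

```text
15.55 rail mm [-151.3   -0.4   31.4] rot to go [ 0.004 -0.014  0.   ] F rail [ 0.9  0.8 -0.2] 0.013949250801179163
```

{"method": "step_arm", "body": {
  "rows": [
    [1,0.8,-0.05,0.1,0,0,0],
    [1,0.8,0,0.05,0,0,0],
    [1,0.8,0,0,0,0,0]
  ]
}}

```text
clock: 15.8
position: [0.465, 0.1314, 0.1117]
orientation: [3.137, 0.336, 1.489]
ft_force: [0.5, -0.2, -1.1]
opening: 0.0141
```

```bash
python3 rail.py
```

```text
15.8 rail mm [-125.5   -0.4   30.5] rot to go [ 0.004 -0.014 -0.001] F rail [ 0.2 -0.5 -1.1] 0.014148644910186643
```

{"method": "step_arm", "body": {
  "rows": [
    [1,1.0,-0.05,0.05,0,0,0],
    [1,1.0,0,0,0,0,0],
    [1,1.0,0,0,0,0,0]
  ]
}}

```text
clock: 16.05
position: [0.4671, 0.1618, 0.1003]
orientation: [3.137, 0.337, 1.488]
ft_force: [0.3, -0.3, 0.6]
opening: 0.014
```

```bash
python3 rail.py
```

```text
16.05 rail mm [-92.9   0.   30.2] rot to go [ 0.004 -0.013 -0.001] F rail [-0.5 -0.3  0.4] 0.013993359553875394
```

{"method": "step_arm", "body": {
  "rows": [
    [1,1.0,0,0.05,0,0,0],
    [1,1.0,0,0,0,0,0],
    [1,1.0,0,0,0,0,0]
  ]
}}

```text
clock: 16.3
position: [0.4695, 0.1932, 0.0884]
orientation: [3.137, 0.337, 1.489]
ft_force: [-0.2, 0.3, -0.7]
opening: 0.0142
```

```bash
python3 rail.py
```

```text
16.3 rail mm [-59.3   0.1  29.9] rot to go [ 0.004 -0.013 -0.001] F rail [ 0.5  0.2 -0.6] 0.014219310191205503
```

{"method": "step_arm", "body": {
  "rows": [
    [1,0.8,0,0,0,0,0],
    [1,0.5,0,0,0,0,0],
    [1,0.2,0,0,0,0,0]
  ]
}}

```text
clock: 16.55
position: [0.4702, 0.2114, 0.0819]
orientation: [3.139, 0.335, 1.492]
ft_force: [1.2, -0.6, -0.6]
opening: 0.0138
```

{"method": "step_arm", "body": {
  "rows": [
    [1,0.3,0,0,0,0,0],
    [1,0.3,0,0,0,0,0]
  ]
}}

```text
clock: 16.72
position: [0.4706, 0.2124, 0.0812]
orientation: [3.14, 0.347, 1.49]
ft_force: [-1.9, -6.1, 7.4]
opening: 0.0138
```

```bash
python3 rail.py
```

```text
16.7167 rail mm [-38.8   0.6  29.7] rot to go [ 0.002 -0.003  0.   ] F rail [-8.4  1.4  4.8] 0.013821039054760358
```

{"method": "step_arm", "body": {
  "rows": [
    [4.5,0,0,0,0,0,0],
    [4.5,0,0,0,0,0,0],
    [4.5,0,0,0,0,0,0],
    [4.5,0,0,0,0,0,0],
    [4.5,0,0,0,0,0,0]
  ]
}}

```text
clock: 17.13
position: [0.4715, 0.2119, 0.0818]
orientation: [3.138, 0.347, 1.487]
ft_force: [-1.0, -1.1, -0.0]
opening: 0.0393
```

{"method": "step_arm", "body": {
  "rows": [
    [4.5,0,0,-1.5,0,0,0],
    [4.5,0,0,-3,0,0,0],
    [4.5,0,0,-4,0,0,0],
    [4.5,0,0,-4,0,0,0],
    [4.5,-2,0,-4,0,0,0]
  ]
}}

```text
clock: 17.55
position: [0.4702, 0.2489, 0.2395]
orientation: [-3.13, 0.353, 1.493]
ft_force: [0.5, 0.6, -0.2]
opening: 0.0447
```

```bash
python3 - <<'E'
from h import *
c=optics.calibration('wrist');im=optics.read_camera('wrist');cv2.imwrite('pics/w4.png',im)
s=optics.read_camera('side')
a=cv2.resize(s[140:260,190:350],(560,420),interpolation=2)
cv2.imwrite('pics/w4c.png',np.hstack([im[:,140:400],a])[:, :800])
E
python3 rail.py
```

```text
17.65 rail mm [-60.5   0.8 196.3] rot to go [-0.001 -0.001 -0.004] F rail [ 0.  -0.4  0.2] 0.04517851396878869
```

View pics/w4c.png

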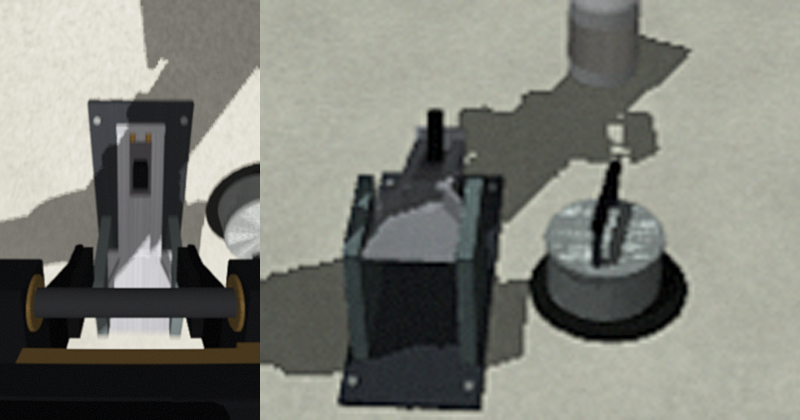

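Cartridge A is in the tube with its pins at the stop (wrist crop, pins at (141,137), fin (141,175)). The pot is upright on the mat. Next is cartridge B.

{"method": "step_arm", "body": {
  "rows": [
    [4.5,-3.5,1.0,-1,0,0.115,0],
    [4.5,-3.5,1.2,-1,0,0.115,0],
    [4.5,-3.8,1.4,0,0,0.115,0],
    [4.5,-3.8,1.4,0,0,0,0],
    [4.5,-3.8,1.4,0,0,0,0]
  ]
}}

```text
clock: 18.07
position: [0.5174, 0.1026, 0.2848]
orientation: [-3.13, 0.019, 1.529]
ft_force: [0.3, 0.3, -0.1]
opening: 0.045
```

{"method": "step_arm", "body": {
  "rows": [
    [4.5,-3.8,1.4,0,0,0,0],
    [4.5,-3.8,1.4,0,0,0,0],
    [4.5,-3.8,1.4,0,0,0,0],
    [4.5,-3.8,1.2,0,0,0,-0.11],
    [4.5,-3.9,0.7,0,0,0,-0.11]
  ]
}}

```text
clock: 18.48
position: [0.5749, -0.0962, 0.2945]
orientation: [-3.134, 0.023, 1.754]
ft_force: [1.1, 0.6, 0.1]
opening: 0.0451
```

{"method": "step_arm", "body": {
  "rows": [
    [4.5,-4,0.3,0,0,0,-0.11],
    [4.5,-4,-0.2,0,0,0,-0.11],
    [4.5,-3.9,-0.7,0,0,0,-0.11],
    [4.5,-2,-0.5,0,0,0,-0.11],
    [4.5,0,0,0,0,0,-0.11]
  ]
}}

```text
clock: 18.9
position: [0.6102, -0.2503, 0.3004]
orientation: [-3.121, 0.021, 2.319]
ft_force: [0.0, -0.3, 0.6]
opening: 0.0447
```

{"method": "step_arm", "body": {
  "rows": [
    [4.5,-2.5,-1.4,2,-0.02,0.02,0.02],
    [4.5,-2.5,-1.3,3,0,0,0],
    [4.5,0,0,3.5,0,0,0],
    [4.5,0,0,3.5,0,0,0],
    [4.5,0,0,2,0,0,0]
  ]
}}

```text
clock: 19.32
position: [0.6304, -0.3133, 0.1669]
orientation: [3.132, 0.016, 2.299]
ft_force: [-0.8, 0.1, -0.4]
opening: 0.0452
```

{"method": "step_arm", "body": {
  "rows": [
    [4.5,0,0,0,0,0,0]
  ]
}}

```text
clock: 19.4
position: [0.6279, -0.3131, 0.162]
orientation: [3.134, 0.009, 2.298]
ft_force: [-0.9, 0.8, -0.4]
opening: 0.0448
```

{"method": "step_arm", "body": {
  "rows": [
    [4.5,0.4,0,3,0,0.009,0],
    [4.5,0,0,3,0,0,0],
    [4.5,0,0,2.5,0,0,0],
    [4.5,0,0,1,0,0,0],
    [4.5,0,0,0,0,0,0]
  ]
}}

```text
clock: 19.82
position: [0.6299, -0.3103, 0.0722]
orientation: [3.131, 0.007, 2.299]
ft_force: [0.6, 1.1, 1.8]
opening: 0.0452
```

{"method": "step_arm", "body": {
  "rows": [
    [4.5,0.5,-0.4,1,0.01,0.007,0],
    [4.5,0,0,1.8,0,0,0],
    [4.5,0,0,1.0,0,0,0],
    [4.5,0,0,0,0,0,0]
  ]
}}

```text
clock: 20.15
position: [0.6275, -0.3101, 0.0407]
orientation: [3.138, 0.009, 2.299]
ft_force: [-0.1, 0.5, -0.3]
opening: 0.0451
```

{"method": "step_arm", "body": {
  "rows": [
    [4.5,0.3,-0.2,0.6,0,0.009,0],
    [4.5,0,0,0.6,0,0,0],
    [1,0,0,0,0,0,0],
    [1,0,0,0,0,0,0],
    [1,0,0,0,0,0,0]
  ],
  "squeeze": 30
}}

```text
clock: 20.57
position: [0.6259, -0.31, 0.0321]
orientation: [3.137, 0.004, 2.298]
ft_force: [0.2, -0.8, -0.6]
opening: 0.0324
```

{"method": "step_arm", "body": {
  "rows": [
    [1,0,0,0,0,0,0],
    [1,0,0,0,0,0,0],
    [1,0,0,0,0,0,0]
  ]
}}

```text
clock: 20.82
position: [0.6266, -0.3102, 0.0333]
orientation: [3.136, 0.005, 2.298]
ft_force: [1.2, 0.4, -0.2]
opening: 0.0145
```

{"method": "step_arm", "body": {
  "rows": [
    [1,0,0,0,0,0,0],
    [1,0,0,0,0,0,0]
  ]
}}

```text
clock: 20.98
position: [0.6267, -0.3103, 0.0334]
orientation: [3.136, 0.005, 2.298]
ft_force: [-0.6, -0.1, -0.1]
opening: 0.0138
```

{"method": "step_arm", "body": {
  "rows": [
    [1,0,0,-2,0,0,0],
    [1,0,0,-4,0,0,0],
    [1,0,0,-4,0,0,0],
    [1,0,0,-4,0,0,0],
    [1,0,0,-4,0,0,0]
  ]
}}

```text
clock: 21.4
position: [0.6182, -0.3083, 0.2055]
orientation: [-3.138, -0.018, 2.3]
ft_force: [0.5, -0.4, -1.1]
opening: 0.0142
```

{"method": "step_arm", "body": {
  "rows": [
    [1,3.6,1.2,-0.5,0,0,0.115],
    [1,3.9,0.8,-0.5,0,0,0.115],
    [1,3.9,0.4,0,0,0,0.115],
    [1,3.9,-0.1,0,0,0,0.115],
    [1,3.9,-0.6,0,0,0,0.115]
  ]
}}

```text
clock: 21.82
position: [0.5481, -0.1353, 0.2292]
orientation: [3.133, -0.0, 1.685]
ft_force: [-0.5, 0.6, 0.9]
opening: 0.0138
```

{"method": "step_arm", "body": {
  "rows": [
    [1,3.8,-1.0,0,0,0,0.115],
    [1,3.7,-1.5,0,0,0,0.115],
    [1,3.5,-1.8,0,0,0,0],
    [1,3.0,-1.5,0,0,-0.1,0],
    [1,0,0,0,0,0,0]
  ]
}}

```text
clock: 22.23
position: [0.4882, 0.0221, 0.2299]
orientation: [3.13, 0.104, 1.443]
ft_force: [-0.9, 2.2, 0.7]
opening: 0.0138
```

{"method": "step_arm", "body": {
  "rows": [
    [1,2.0,-1.3,0.5,0.01,-0.12,-0.02],
    [1,2.0,-1.3,0.5,0,-0.12,-0.02],
    [1,0.3,-0.4,0,0,-0.01,0],
    [1,0,0,0,0,0,0]
  ]
}}

```text
clock: 22.57
position: [0.463, 0.0675, 0.2137]
orientation: [3.141, 0.361, 1.485]
ft_force: [-0.4, -0.6, -0.2]
opening: 0.0134
```

```bash
python3 rail.py
```

```text
22.5667 rail mm [-220.5   -3.5  104.4] rot to go [-0.001  0.011 -0.005] F rail [-0.5  0.4 -0.4] 0.01335029793580119
```

{"method": "step_arm", "body": {
  "rows": [
    [1,1.2,-0.35,1.5,0,0,0],
    [1,0.7,0,2,0,0,0],
    [1,0,0,1.6,0,0,0],
    [1,0,0,0,0,0,0]
  ]
}}

```text
clock: 22.9
position: [0.4611, 0.0678, 0.1585]
orientation: [3.139, 0.356, 1.485]
ft_force: [0.1, -0.1, -0.4]
opening: 0.0139
```

```bash
python3 rail.py
```

```text
22.9 rail mm [-201.4   -1.6   52.6] rot to go [ 0.001  0.006 -0.005] F rail [ 0.  -0.1 -0.5] 0.013861020710975567
```

{"method": "step_arm", "body": {
  "rows": [
    [1,0,-0.2,0.7,0,0,0],
    [1,0,0,0.5,0,0,0],
    [1,0,0,0.3,0,0,0]
  ]
}}

```text
clock: 23.15
position: [0.4601, 0.0599, 0.1453]
orientation: [3.137, 0.354, 1.479]
ft_force: [0.2, 0.2, -1.2]
opening: 0.0135
```

```bash
python3 rail.py
```

```text
23.15 rail mm [-204.3   -1.3   37.5] rot to go [ 0.     0.004 -0.011] F rail [ 0.7 -0.2 -1. ] 0.01352802363594467
```

{"method": "step_arm", "body": {
  "rows": [
    [1,0.2,-0.15,0.25,0,0,-0.011],
    [1,1.0,-0.05,0,0,0,0],
    [1,1.0,0,0,0,0,0]
  ]
}}

```text
clock: 23.4
position: [0.461, 0.0766, 0.1365]
orientation: [3.138, 0.356, 1.484]
ft_force: [-0.3, 0.2, -0.1]
opening: 0.0137
```

```bash
python3 rail.py
```

```text
23.4 rail mm [-185.6   -0.9   34.9] rot to go [ 0.001  0.006 -0.006] F rail [ 0.2  0.3 -0. ] 0.013704272582885181
```

{"method": "step_arm", "body": {
  "rows": [
    [1,0.8,-0.1,0.08,0,0,-0.006],
    [1,0.8,0,0,0,0,0],
    [1,0.8,0,0,0,0,0]
  ]
}}

```text
clock: 23.65
position: [0.4625, 0.1, 0.1277]
orientation: [3.139, 0.356, 1.49]
ft_force: [-0.2, -0.0, -0.7]
opening: 0.0135
```

```bash
python3 rail.py
```

```text
23.65 rail mm [-160.6   -0.4   34.7] rot to go [ 0.002  0.006 -0.   ] F rail [ 0.2  0.1 -0.7] 0.013470251104963677
```

{"method": "step_arm", "body": {
  "rows": [
    [1,1.0,-0.03,0,0,0,0],
    [1,1.0,0,0,0,0,0],
    [1,0.9,0,0,0,0,0]
  ]
}}

```text
clock: 23.9
position: [0.4648, 0.1293, 0.1171]
orientation: [3.139, 0.356, 1.489]
ft_force: [-0.9, -0.4, 0.2]
opening: 0.014
```

```bash
python3 rail.py
```

```text
23.9 rail mm [-129.3   -0.3   34.9] rot to go [ 0.003  0.006 -0.001] F rail [-0.5  0.9 -0. ] 0.01395684580157738
```

{"method": "step_arm", "body": {
  "rows": [
    [1,0.8,-0.03,0.05,0,0,0],
    [1,0.6,0,0,0,0,0],
    [1,0.3,0,0,0,0,0]
  ]
}}

```text
clock: 24.15
position: [0.4657, 0.1487, 0.1096]
orientation: [3.139, 0.354, 1.492]
ft_force: [0.1, 0.3, -1.3]
opening: 0.0141
```

{"method": "step_arm", "body": {
  "rows": [
    [1,0.3,0,0,0,0,0],
    [1,0.3,0,0,0,0,0]
  ]
}}

```text
clock: 24.32
position: [0.4662, 0.1526, 0.1081]
orientation: [3.14, 0.36, 1.492]
ft_force: [-2.6, -8.8, 9.3]
opening: 0.0141
```

```bash
python3 rail.py
```

```text
24.3167 rail mm [-104.3    0.2   34.4] rot to go [0.002 0.01  0.002] F rail [-11.7   1.9   5.7] 0.01410615901089884
```

{"method": "step_arm", "body": {
  "rows": [
    [4.5,0,0,0,0,0,0],
    [4.5,0,0,0,0,0,0],
    [4.5,0,0,0,0,0,0],
    [4.5,0,0,0,0,0,0],
    [4.5,0,0,0,0,0,0]
  ]
}}

```text
clock: 24.73
position: [0.4669, 0.1524, 0.1084]
orientation: [3.138, 0.359, 1.49]
ft_force: [-0.1, 0.3, 0.4]
opening: 0.0388
```

{"method": "step_arm", "body": {
  "rows": [
    [4.5,0,0,-1.5,0,0,0],
    [4.5,0,0,-3,0,0,0],
    [4.5,0,0,-4,0,0,0],
    [4.5,0,0,-4,0,0,0],
    [4.5,-3,0,-4,0,0,0]
  ]
}}

```text
clock: 25.15
position: [0.4648, 0.1859, 0.2649]
orientation: [-3.129, 0.363, 1.498]
ft_force: [0.6, -1.0, 1.2]
opening: 0.0449
```

{"method": "step_arm", "body": {
  "rows": [
    [4.5,-3,0,-3,0,0.1,0],
    [4.5,0,0,0,0,0.1,0],
    [4.5,0,0,0,0,0.1,0],
    [4.5,0,0,0,0,0,0]
  ]
}}

```text
clock: 25.48
position: [0.4664, 0.1798, 0.3149]
orientation: [3.138, 0.048, 1.511]
ft_force: [2.2, -1.7, 0.3]
opening: 0.0448
```

```bash
python3 - <<'E'
from h import *
c=optics.calibration('wrist');im=optics.read_camera('wrist');s=optics.read_camera('side');cd=optics.calibration('side')
a=cv2.resize(s[140:260,190:350],(480,360),interpolation=2);a=cv2.copyMakeBorder(a,0,60,0,0,0)
w=cv2.resize(im[0:240,200:440],(320,320),interpolation=2);w=cv2.copyMakeBorder(w,0,100,0,0,0)
cv2.imwrite('pics/f.png',np.hstack([w,a]))
hsv=cv2.cvtColor(im,cv2.COLOR_BGR2HSV);m=cv2.inRange(hsv,(8,80,60),(30,255,255));m[240:]=0
O=np.array([.4733,.2385,.040]);RR=R.from_euler('xyz',[0,.35,1.49]).as_matrix()
def rp(u,h):
    o,d=ray(c,u);o=RR.T@(o-O);d=RR.T@d;return ((o+d*(h-o[2])/d[2])*1000).round(1)
for q in cv2.findContours(m,0,1)[0]:
    if cv2.contourArea(q)>2: x=cv2.boundingRect(q);print('brass',x,'tip',rp((x[0]+x[2]/2,x[1]),.009))
m=(im.max(2)<40).astype(np.uint8);m[240:]=0
for q in cv2.findContours(m,0,1)[0]:
    A=cv2.contourArea(q)
    if A>80: x=cv2.boundingRect(q);print('dark',A,x,'fin top far/near',rp((x[0]+x[2]/2,x[1]),.056),plane(c,(x[0]+x[2]/2,x[1]+x[3]/2),.101).round(3))
print(monitor.read_state()['position'])
np.save('w5.npy',c,allow_pickle=True);cv2.imwrite('pics/w5.png',im)
E
```

```text
brass (280, 167, 5, 8) tip [-66.2  -7.6   9. ]
brass (267, 166, 5, 9) tip [-65.2   8.5   9. ]
brass (281, 114, 4, 8) tip [-0.1 -7.   9. ]
brass (268, 113, 5, 9) tip [0.8 8.6 9. ]
dark 127.5 (0, 222, 37, 18) fin top far/near [-138.6  285.3   56. ] [0.142 0.125 0.101]
dark 101.0 (243, 202, 12, 19) fin top far/near [-111.7   29.8   56. ] [0.433 0.134 0.101]
dark 210.0 (270, 185, 13, 21) fin top far/near [-92.5   0.1  56. ] [0.467 0.152 0.101]
dark 461.5 (392, 183, 24, 57) fin top far/near [ -87.3 -140.7   56. ] [0.619 0.122 0.101]
dark 1257.5 (335, 157, 90, 83) fin top far/near [ -59.2 -113.5   56. ] [0.589 0.141 0.101]
dark 1157.5 (235, 131, 21, 75) fin top far/near [-33.9  35.2  56. ] [0.433 0.186 0.101]
dark 303.0 (270, 125, 13, 28) fin top far/near [-26.6   1.4  56. ] [0.471 0.218 0.101]
dark 1821.0 (276, 100, 43, 122) fin top far/near [  1.7 -21.2  56. ] [0.493 0.191 0.101]
[0.46441478 0.1829839  0.31332692]
```

View pics/f.png

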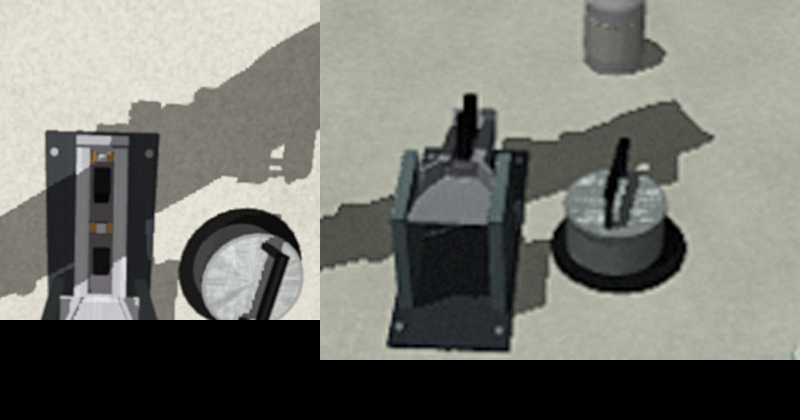

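```bash
python3 -c "
from workcell import workorder;print(workorder.sign_off())"
```

```text
the job is handed in; nothing more can be done
None
```

The job is done and handed in at about 25.6 s on the robot's clock, with the gripper open and clear of everything.

- **Pot:** I lifted it off the loader by its handle and set it down upright on the mat. From the gripper position at release it sits about 3 mm from the mat's centre; the side camera agrees to about 4 mm. The first lowering drifted about 7 mm sideways before firm contact, so I raised it 1 cm, re-centred it and lowered it again. That second touchdown pressed with about 23 N for an instant.
- **Sensor cartridges:** I slid A and then B into the tube, pins leading downhill, until each met resistance (about 8 N and 12 N). In the last wrist picture A's pin tips are at rail x ≈ 0, against the stop. B's are at about −66, touching A's tail. Those figures are good to about 2 mm.
- **Other things:** I did not touch the bottle, cell or screwdriver. The bottle stands in the last side picture; I did not measure the other two again at the end.

No check failed or disagreed beyond these few millimetres.

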